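# Clamp a circuit board carrier in the board holder

## Task

Get the circuit board ready for soldering: push the black carrier with the green board along the bench until its far long side lies flat against the aluminium fence of the board holder, between the two red jaws. Then push the sliding red jaw along its rods towards the fixed red jaw until the carrier is held snugly between both jaws, still flat against the fence. Only push: the carrier must not be lifted or tipped off the bench, and the solder spool, the jar and the screwdriver stay where they are.

Things in the scene. Friction and masses are not known exactly. Their poses are not given: they have to be found in the camera images.
- carrier: Loose black plastic block, 70 mm (its x) by 90 mm (its y) by 16 mm high, with a green circuit board and parts on top (29 mm high in all); 0.17 to 0.35 kg. Origin: centre of underside. Starts on the robot's side of the fence, up to 0.3 rad off square, between the lines of the two jaws, so it can be pushed straight along the holder's +x. Its +x side (90 mm) goes against the fence.
- holder: Board holder fixed to the bench, under 51 mm high. Origin: at bench level on the front face of its aluminium fence; +x points away from the robot through the fence, +y along it to the fixed jaw. Fence: front face at x = 0, y -155 to +129 mm, 16 mm high, 12 mm thick. Behind it two steel rods along y (31 mm up) and at y = -150 mm a red end bracket (x 15 to 70 mm).
- fixed_jaw (a point): Point on the inner (-y) face of the fixed red jaw, a 12 mm plate: holder x = -30, y = +115 mm, 22 mm up. The face reaches from the fence to x = -57 mm, 42 mm high. When clamped, the carrier's origin is at x = -35, y = +70 mm in the holder's frame.
- jaw (a joint): Travel (m) of the sliding red jaw, which has a black thumb nut on top, along the holder's +y: 0 fully open, grows towards the fixed jaw, limit 0.17. Inner face at y = -115 mm + travel, outer face 12 mm further to -y. Starts at 0 to 0.02; 0.14 when the carrier is snug between the jaws. About 2.5 N of friction, no spring; stays where left.
- jaw_face (a point): Point on the outer (-y) face of the sliding jaw where it can be pushed, 22 mm above the bench, 30 mm in front of the fence. The flat face around it spans x = -57 to -4 mm in the holder's frame and 2 to 42 mm above the bench.
- spool: Loose red solder spool standing on its flange, 54 mm diameter, 32 mm high. Origin: centre of its underside. Leave alone.
- jar: Loose small amber flux jar with a black cap, 42 mm diameter, 45 mm high. Origin: centre of its underside. Leave alone. Spool and jar stand one to each side of the work, either way round.
- driver: Loose screwdriver 170 mm long lying behind the holder, along its own x. Origin: under its middle. Leave alone.
Mind the look-alikes: they are no part of the job. Leave any yellow look-alike of the carrier alone.

How it is judged:
By the outcome, as a careful person would: the job done as asked, in the order asked, and still so for the second after the job is handed in, with the robot touching nothing.
It also fails if it takes over 51 s, if anything falls off the work surface, if the arm or the gripper's body presses on something with over 40 N, if the wrist force passes 120 N, or if a joint passes its speed limit or range.

## Robot

A 6-joint arm with a two-finger parallel gripper is mounted at the origin on the work surface. World frame = base frame: x ahead of the robot, y to its left, z up, the work surface at z = 0. Lengths are in mm, angles in rad, forces in N, time in s.
With the tool pointing down it reaches from about 350 to 975 mm from the base axis. Payload 7.1 kg.
Tool frame: the origin (TCP) lies midway between the tips of the shut fingers; the grasp point (between the pads) lies 19 mm behind it; z points along the fingers, y is the line along which they close (so a half turn about z gives the same grasp; the last joint's range is limited). The gripper opens to 88 mm and grips with 3 to 60 N. Pads are 20 mm wide; open, the fingers measure 115 mm over their backs; the gripper's body (75 mm by 178 mm) begins 61 mm behind the grasp point.
Start: joints at [1.252, 0.423, 1.63, -0, 1.089, -0.019], TCP at [184.549, 597.115, 222.675] pointing down, gripper open.
Joint ranges: [-3, 3], [-0.9, 2.11], [0.09, 2.58], [-1.31, 4.45], [0.11, 2.69], [-2.54, 2.54]. Speed limits (rad/s): [2.39, 2.39, 3.01, 3.14, 3.14, 3.14].

## Interface

Orientations are given as a rotation vector (axis times angle).
In Python, from rig import * gives the robot as it stands.
- The arm moves only by the tool drive_tool, never from a script. Its argument "targets" is text: rows parted by semicolons, each of 5 numbers parted by spaces: the shift along the tool's x, y, z normalised to -1 to 1, where 1 is 0.25 m, then the turn about the tool's z normalised to -1 to 1, where 1 is 360 degrees, then the opening in per cent of the stroke, from 0 (shut) to 100 (fully open). A call has 1 to 8 rows; each row is the pose to reach, as a shift and turn from the pose commanded when the call began, along the tool's axes at that moment, turning the shorter way round; what a row does not reach only later rows make up. A row lasts 1/12 s, in which the tool goes at most 41.7 mm and 7.16 degrees, less where a joint would pass 70% of its speed; a pose out of reach is approached as far as the arm can. A call with a number of a shift or a turn outside -1 to 1 is refused whole. A call with a gripper value outside its range is refused whole. The fingers move at their own pace and stop on an object; the grip force is fixed at half the most. Time passes only in rows, so rows that repeat a pose let the fingers close. It gives the time, the measured TCP pose, the force, the opening and the grip force at its end, in the units of the state.
- read_state(): the state, without advancing time (a new reading comes with each control period).
- camera(name): name is "scene" or "top" or "wrist"; returns (picture, depth): 420x560x3 uint8, blue, green, red; 420x560 float32, mm along the optical axis (not along the pixel's ray), 0 where there is no reading.
- camera_model(name): a dict with "fovy" (degrees; the focal length in pixels is half the picture's height over the tangent of half this angle, whatever the lens; pixels are square), "cx", "cy" (the principal point, pixels), "xyz" and "orientation" of the camera in the world. Camera axes: x right, y down, z forward; pixel columns grow to the right and rows downward; lengths in mm; the calibration is good to about 2 mm. A picture is of the moment at which its call begins: read the wrist's pose just before it. camera_model takes no time and is no camera call; for the wrist camera it gives the pose at the moment of the call.
- finish_job(): hands the job in; it is judged then, once.
The state is a dict: "clock": time; "joint_pos": joint angles; "joint_velocities": joint speeds; "tau": joint torques, N m; "position": TCP position; "eef_rot": TCP orientation; "wrist_force": force on the tool from outside, world axes, zero at the start; "moment": the same for the moment, N m; "gripper_width": opening from 0.0 (shut) to 1.0 (fully open); "finger_force": force on a finger pad.
Only numpy, scipy, OpenCV 4.12 (cv2) and the standard library are available. Lean on these libraries where they do the work, as an engineer would, in place of code of your own. Each camera call takes 0.05 s, during which the arm holds its last target. There are 200 camera calls.

## Working session

There is one attempt and no reset: what is moved stays moved. The work goes in short steps, Python scripts to look and compute and a tool call to move; the robot and the scene stay as the last step left them, time stands still between calls to the robot, and variables do not carry over. Pictures are saved under pics/ and viewed, at most 10 in all, crops included, and the job is handed in when it is done.

Besides the shell and the picture viewer there is one more tool, called in YAML: its name, and indented under it one key for each argument. drive_tool: Moves the arm, as the interface text tells. Its arguments: {"type":"object","properties":{"targets":{"type":"string"}},"required":["targets"]}

```bash
mkdir -p pics
cat > h.py <<'E'
from rig import *
import numpy as np, cv2
from scipy.spatial.transform import Rotation as R
def rot(o):
    o=np.array(o,float)
    return o if o.shape==(3,3) else R.from_rotvec(o).as_matrix()
def ray(m,px,z,H=420):
    f=H/2/np.tan(np.radians(m["fovy"])/2)
    px=np.atleast_2d(px).astype(float)
    d=np.c_[(px[:,0]-m["cx"])/f,(px[:,1]-m["cy"])/f,np.ones(len(px))]@rot(m["orientation"]).T
    c=np.array(m["xyz"],float)
    return c+d*((z-c[2])/d[:,2])[:,None]
E
python3 - <<'E'
from h import *
for n in("top","scene"):
    p,d=camera(n); cv2.imwrite(f"pics/{n}0.png",p); np.savez(f"pics/{n}0.npz",p=p,d=d); print(n,camera_model(n))
print(read_state())
E
```

```text
top {'fovy': 44.741890625713815, 'cx': 277.3043587426707, 'cy': 202.9849447003507, 'xyz': array([534.61921952,  28.69732934, 949.45588815]), 'orientation': array([-2.17597901,  2.16519518, -0.14325945])}
scene {'fovy': 51.97480249684223, 'cx': 273.3654657099017, 'cy': 209.5718437890109, 'xyz': array([1.13810607e+03, 9.56874857e-01, 6.26791437e+02]), 'orientation': array([-1.83004744, -1.78366087,  0.64578878])}
{'clock': 0.1, 'joint_pos': array([ 1.25202906e+00,  4.23778159e-01,  1.63062908e+00, -8.78012998e-06,
        1.08861770e+00, -1.90071756e-02]), 'joint_velocities': array([-0.00094355, -0.00169696, -0.00423689,  0.00028011,  0.00101318,
        0.00164431]), 'tau': array([ 1.01086178e-03, -5.45617282e+01, -2.74325824e+01,  6.45721285e-02,
        1.88043335e-02, -6.85754139e-05]), 'position': array([184.37505147, 596.63871435, 221.96477022]), 'eef_rot': array([-4.69059859e-01, -3.10614196e+00,  2.21970788e-03]), 'wrist_force': array([-0.50800018, -0.11749456,  0.48639522]), 'moment': array([ 0.00011546, -0.02257262,  0.04426165]), 'finger_force': 0.0, 'gripper_width': 1.000631685086561}
```

View pics/top0.png

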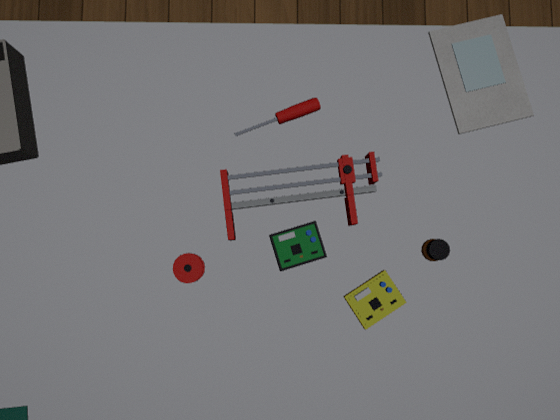

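View pics/scene0.png

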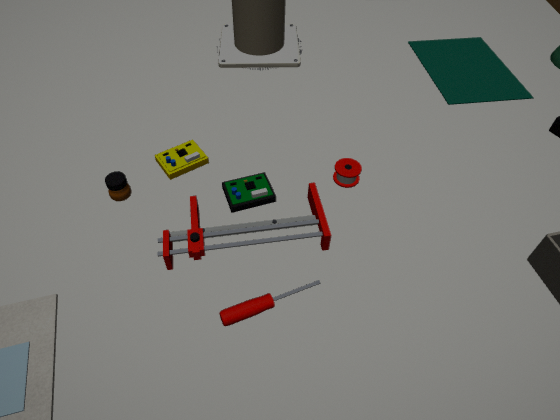

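The top view shows the green board on its black carrier at (298,246). The fixed jaw is at (228,205), the sliding jaw with its nut at (348,190), the spool at (188,268), the jar at (436,250) and the driver at (280,115).

Candidates for the carrier are the green board on black (298,246), the yellow look-alike (375,300) and the green mat (10,412). I choose (298,246). Candidates for the sliding jaw are the red bar with the black nut (348,190), the end bracket (372,167) and the fixed jaw (228,205). I choose the one with the nut.

```bash
cat > meas.py <<'E'
from h import *
def blobs(p,m,kind,z,amin=80):
    hsv=cv2.cvtColor(p,cv2.COLOR_BGR2HSV); h,s,v=cv2.split(hsv)
    k={"red":((h<8)|(h>172))&(s>150)&(v>60),"green":(h>45)&(h<80)&(s>120),"yellow":(h>22)&(h<35)&(s>120),"dark":(v<60)}[kind]
    cs,_=cv2.findContours(k.astype(np.uint8),cv2.RETR_EXTERNAL,cv2.CHAIN_APPROX_NONE)
    for c in cs:
        if cv2.contourArea(c)<amin: continue
        r=cv2.minAreaRect(c); b=ray(m,cv2.boxPoints(r),z)[:,:2]
        e=b[1]-b[0]; g=b[2]-b[1]
        if np.hypot(*e)<np.hypot(*g): e,g=g,e
        a=np.degrees(np.arctan2(e[1],e[0]))%180
        print(kind,"px",np.round(r[0]),"xy",b.mean(0).round(1),"len",np.hypot(*e).round(1),np.hypot(*g).round(1),"long-ang",a.round(1),"corners",b.round(0).tolist())
E
python3 - <<'E'
from meas import *
p=np.load("pics/top0.npz")["p"]; m=camera_model("top")
for k,z in(("green",18),("yellow",18),("red",42)): blobs(p,m,k,z)
c=p[140:340,200:460]; cv2.imwrite("pics/crop0.png",cv2.resize(c,None,fx=3,fy=3,interpolation=cv2.INTER_CUBIC))
print(ray(m,[[436,250]],45),ray(m,[[188,268]],32))
E
```

```text
green px [298. 246.] xy [563.9 -24.7] len 81.5 62.4 long-ang 107.8 corners [[581.0, 24.0], [606.0, -54.0], [546.0, -73.0], [522.0, 5.0]]
yellow px [374. 299.] xy [ 468.2 -163.1] len 89.5 69.0 long-ang 123.2 corners [[472.0, -107.0], [521.0, -182.0], [464.0, -220.0], [415.0, -145.0]]
red px [188. 268.] xy [523.  169.7] len 52.8 48.9 long-ang 90.2 corners [[547.0, 197.0], [548.0, 144.0], [499.0, 143.0], [498.0, 195.0]]
red px [227. 204.] xy [636.2 102.8] len 125.8 11.9 long-ang 7.2 corners [[698.0, 117.0], [699.0, 105.0], [574.0, 89.0], [573.0, 101.0]]
red px [349. 190.] xy [ 664.6 -115.2] len 126.0 25.6 long-ang 6.3 corners [[725.0, -96.0], [729.0, -121.0], [604.0, -135.0], [600.0, -110.0]]
red px [373. 167.] xy [ 706.4 -159.7] len 53.9 9.9 long-ang 7.6 corners [[732.0, -151.0], [734.0, -161.0], [680.0, -168.0], [679.0, -158.0]]
red px [298. 110.] xy [810.4 -23.3] len 81.1 23.2 long-ang 110.1 corners [[807.0, 18.0], [835.0, -58.0], [813.0, -65.0], [786.0, 11.0]]
[[ 556.27762178 -269.02612056   45.        ]] [[522.76399957 171.30493287  32.        ]]
```

View pics/crop0.png

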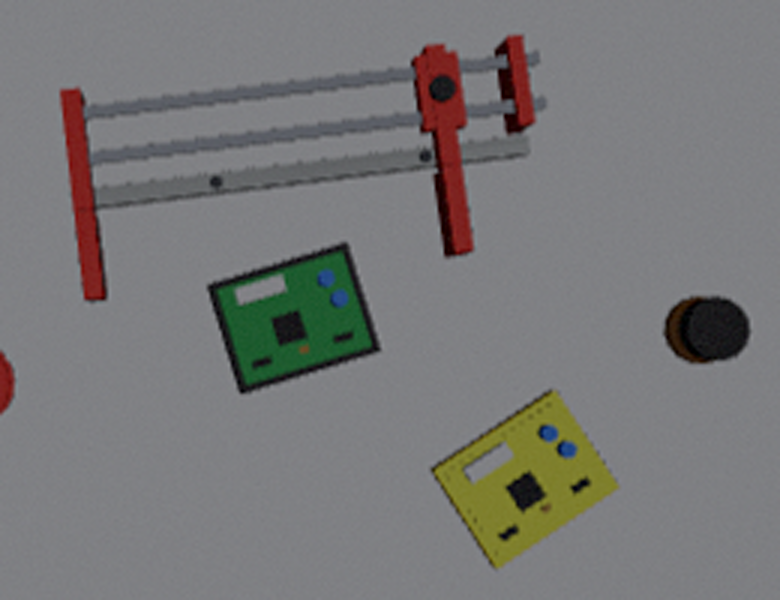

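The crop shows the green board on its black carrier at crop (295,318), the sliding jaw with the nut at (445,150) and the yellow decoy at (525,480), so the choice holds. I take the holder yaw as about 7.1° and its origin as about (645,-18).

```bash
cat > go.py <<'E'
from h import *
O=np.array([644.8,-18.1]); TH=np.radians(7.1)
def H(xy): c,s=np.cos(TH),np.sin(TH); d=np.atleast_2d(xy)-O; return d@np.array([[c,-s],[s,c]])
def W(xy): c,s=np.cos(TH),np.sin(TH); return O+np.array([[c,-s],[s,c]])@np.array(xy,float)
def go(hx,hy,z,yaw=None):
    s=read_state(); r=rot(s["eef_rot"]); t=np.r_[W((hx,hy)),z]
    d=r.T@(t-s["position"])/250; a=np.degrees(np.arctan2(r[1,0],r[0,0])); w=np.degrees(TH)+180 if yaw is None else yaw
    turn=-((w-a+180)%360-180)/360
    print("shift",d.round(3),"turn",turn.round(4),"clock",s["clock"],"F",s["wrist_force"].round(1),"H",H(s["position"][:2]).round(1),s["position"][2].round(1))
E
python3 -c "
from go import *
go(-150,3.4,170)"
```

```text
shift [-1.933 -2.039  0.211] turn -0.0674 clock 0.1 F [-0.5 -0.1  0.5] H [[-380.9  666.9]] 222.0
```

drive_tool:
  targets: "-0.12 -0.13 0 0 50; -0.24 -0.25 0 0 50; -0.36 -0.38 0 0 50; -0.48 -0.5 0 0 50; -0.6 -0.63 0 0 50; -0.72 -0.76 0 0 50; -0.84 -0.89 0 0 50; -0.95 -1 0 0 50"

```text
clock: 0.77
position: [332.4, 296.4, 222.5]
eef_rot: [-0.468, -3.106, 0.0]
wrist_force: [1.4, 0.2, -0.2]
gripper_width: 0.502
finger_force: 0.0
```

drive_tool:
  targets: "-0.12 -0.13 0 -0.015 50; -0.24 -0.26 0 -0.03 50; -0.36 -0.39 0 -0.045 50; -0.48 -0.52 0 -0.06 50; -0.6 -0.64 0.05 -0.067 50; -0.72 -0.77 0.1 -0.067 50; -0.84 -0.9 0.15 -0.067 50; -0.95 -1 0.2 -0.067 50"

```text
clock: 1.43
position: [473.8, 9.3, 180.2]
eef_rot: [-0.19, 3.135, -0.0]
wrist_force: [0.6, 0.6, 1.0]
gripper_width: 0.497
finger_force: 0.0
```

```bash
python3 -c "
from go import *
go(-150,3.4,170)
m=camera_model('wrist'); p,d=camera('wrist'); cv2.imwrite('pics/w1.png',p); print(m)
from meas import blobs
for k,z in(('green',18),('red',42)): blobs(p,m,k,z,400)
"
```

```text
shift [-0.066 -0.18   0.041] turn -0.0005 clock 1.4333 F [0.6 0.6 1. ] H [[-166.3   48.4]] 180.2
{'fovy': 68.87201797705117, 'cx': 280.3217244350576, 'cy': 206.72177640587984, 'xyz': array([394.10578834,  -1.4210916 , 342.10426006]), 'orientation': array([1.94053052, 2.19047737, 0.3278173 ])}
green px [256. 259.] xy [559.6  -9.5] len 62.1 48.5 long-ang 14.6 corners [[536.0, -40.0], [523.0, 7.0], [583.0, 22.0], [597.0, -27.0]]
red px [416. 249.] xy [515.3 159.4] len 63.9 48.0 long-ang 54.0 corners [[516.0, 120.0], [476.0, 146.0], [513.0, 198.0], [557.0, 173.0]]
```

View pics/w1.png

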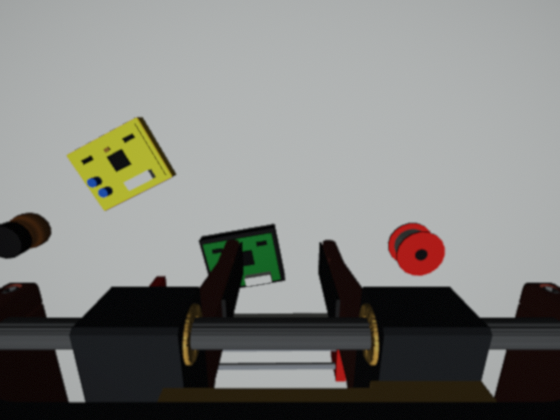

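The wrist picture is mostly blocked by the gripper. It shows the carrier at (243,257), the yellow decoy at (120,163) and the spool at (418,250), in agreement with the top view.

drive_tool:
  targets: "-0.04 -0.1 0 0 50; -0.066 -0.18 0 0 50; -0.066 -0.18 0.15 0 50; -0.066 -0.18 0.3 0 50; -0.066 -0.18 0.45 0 50; -0.066 -0.18 0.55 0 50; -0.066 -0.18 0.62 0 50; -0.066 -0.18 0.66 0 50"

```text
clock: 2.15
position: [493.6, -31.1, 13.0]
eef_rot: [0.19, -3.132, -0.001]
wrist_force: [0.7, 0.4, 0.2]
gripper_width: 0.501
finger_force: 0.0
```

```bash
cat > look.py <<'E'
import sys
from go import *
from meas import blobs
p,d=camera("top"); m=camera_model("top"); n=sys.argv[1]
cv2.imwrite(f"pics/{n}.png",cv2.resize(p[140:340,180:460],None,fx=2.8,fy=2.8,interpolation=cv2.INTER_CUBIC))
for k,z in(("green",18),("red",42)): blobs(p,m,k,z)
go(*[float(a) for a in sys.argv[2:5]])
E
python3 look.py t2 -100 3.4 7
```

```text
green px [298. 246.] xy [564.  -24.7] len 81.2 61.8 long-ang 107.0 corners [[582.0, 23.0], [605.0, -55.0], [546.0, -72.0], [523.0, 5.0]]
red px [188. 268.] xy [523.  169.7] len 52.8 48.9 long-ang 90.2 corners [[547.0, 197.0], [548.0, 144.0], [499.0, 143.0], [498.0, 195.0]]
red px [227. 204.] xy [636.2 102.8] len 125.8 11.9 long-ang 7.2 corners [[698.0, 117.0], [699.0, 105.0], [574.0, 89.0], [573.0, 101.0]]
red px [349. 190.] xy [ 664.6 -115.3] len 126.0 25.7 long-ang 6.8 corners [[725.0, -95.0], [729.0, -121.0], [604.0, -135.0], [600.0, -110.0]]
red px [373. 167.] xy [ 706.4 -159.6] len 53.9 10.2 long-ang 7.6 corners [[732.0, -151.0], [734.0, -161.0], [680.0, -168.0], [679.0, -158.0]]
red px [298. 110.] xy [810.1 -23.6] len 81.0 23.7 long-ang 111.6 corners [[806.0, 18.0], [836.0, -57.0], [814.0, -65.0], [784.0, 10.0]]
shift [-0.207 -0.009  0.021] turn -0.0004 clock 2.2 F [-0.1 -1.1 -0.8] H [[-151.8    5.8]] 12.5
```

View pics/t2.png

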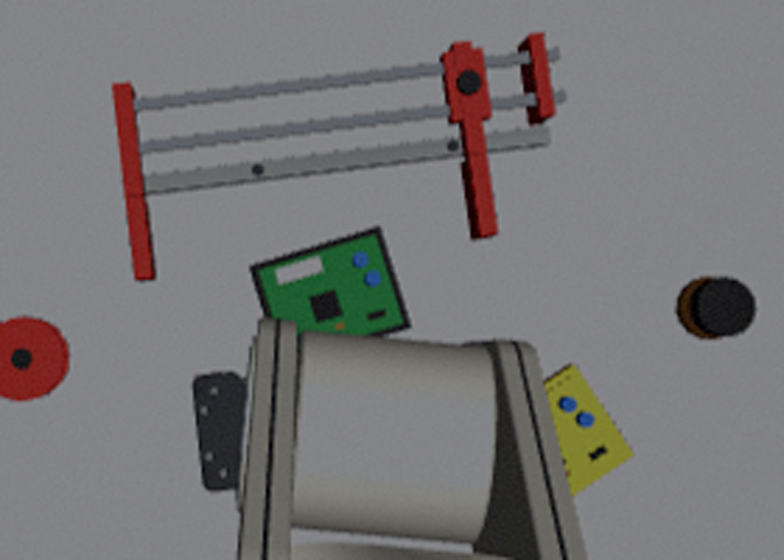

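The top crop shows the carrier untouched at (330,290) and the gripper behind it, with spool and jar clear. Now pushing slowly.

drive_tool:
  targets: "-0.02 -0.01 0.02 0 50; -0.05 -0.01 0.02 0 50; -0.08 -0.01 0.02 0 50; -0.11 -0.01 0.02 0 50; -0.13 -0.01 0.02 0 50; -0.15 -0.01 0.02 0 50; -0.17 -0.01 0.02 0 50; -0.19 -0.01 0.02 0 50"

```text
clock: 2.87
position: [542.9, -27.9, 10.7]
eef_rot: [0.19, -3.135, -0.0]
wrist_force: [-2.2, -1.6, 1.6]
gripper_width: 0.502
finger_force: 1.3
```

```bash
python3 look.py t3 -80 3.4 7; python3 -c "
from go import *
print(H(ray(camera_model('top'),[[231.8,208.9],[375.7,191.8]],16)[:,:2]))"
```

```text
green px [301. 216.] xy [617.  -30.9] len 66.1 12.9 long-ang 90.3 corners [[610.0, 2.0], [623.0, 2.0], [624.0, -64.0], [611.0, -64.0]]
red px [188. 268.] xy [523.  169.7] len 52.8 48.9 long-ang 90.2 corners [[547.0, 197.0], [548.0, 144.0], [499.0, 143.0], [498.0, 195.0]]
red px [227. 204.] xy [636.2 102.8] len 125.8 11.9 long-ang 7.2 corners [[698.0, 117.0], [699.0, 105.0], [574.0, 89.0], [573.0, 101.0]]
red px [349. 188.] xy [ 667.4 -115.4] len 120.4 25.8 long-ang 7.3 corners [[725.0, -95.0], [729.0, -120.0], [610.0, -136.0], [606.0, -111.0]]
red px [373. 167.] xy [ 706.4 -159.6] len 53.9 10.2 long-ang 7.6 corners [[732.0, -151.0], [734.0, -161.0], [680.0, -168.0], [679.0, -158.0]]
red px [298. 110.] xy [810.1 -23.5] len 81.1 23.2 long-ang 110.7 corners [[807.0, 18.0], [835.0, -58.0], [813.0, -65.0], [785.0, 11.0]]
shift [-0.084  0.003  0.015] turn -0.0004 clock 2.9167 F [ 0.4  0.7 -0.8] H [[-100.9    2.7]] 10.8
[[-4.83693143e-02  1.15149947e+02]
 [ 2.29755501e-01 -1.52725126e+02]]
```

drive_tool:
  targets: "-0.015 0 0.01 0 50; -0.03 0 0.015 0 50; -0.045 0 0.015 0 50; -0.055 0 0.015 0 50; -0.065 0 0.015 0 50; -0.075 0 0.015 0 50; -0.08 0 0.015 0 50; -0.085 0 0.015 0 50"

```text
clock: 3.58
position: [564.0, -25.4, 6.7]
eef_rot: [0.19, -3.136, 0.0]
wrist_force: [-1.9, 0.2, -0.1]
gripper_width: 0.5
finger_force: 0.8
```

```bash
python3 look.py t4 -78 3.4 7; python3 -c "
from go import *
p,d=camera('scene');cv2.imwrite('pics/s4.png',cv2.resize(p[140:280,140:360],None,fx=3.6,fy=3.6,interpolation=cv2.INTER_CUBIC))"
```

```text
red px [188. 268.] xy [523.  169.7] len 52.8 48.9 long-ang 90.2 corners [[547.0, 197.0], [548.0, 144.0], [499.0, 143.0], [498.0, 195.0]]
red px [227. 204.] xy [636.2 102.8] len 125.8 11.9 long-ang 7.2 corners [[698.0, 117.0], [699.0, 105.0], [574.0, 89.0], [573.0, 101.0]]
red px [347. 179.] xy [ 682.7 -113.4] len 89.4 25.8 long-ang 7.3 corners [[725.0, -95.0], [729.0, -120.0], [640.0, -132.0], [637.0, -107.0]]
red px [373. 167.] xy [ 706.4 -159.5] len 53.9 9.9 long-ang 8.4 corners [[732.0, -151.0], [734.0, -160.0], [681.0, -168.0], [679.0, -159.0]]
red px [298. 110.] xy [810. -24.] len 81.7 23.4 long-ang 112.1 corners [[806.0, 18.0], [836.0, -58.0], [814.0, -66.0], [784.0, 10.0]]
shift [-0.012  0.003 -0.001] turn -0.0004 clock 3.6333 F [-0.7 -0.8  0.2] H [[-80.9   2.7]] 6.7
```

View pics/s4.png

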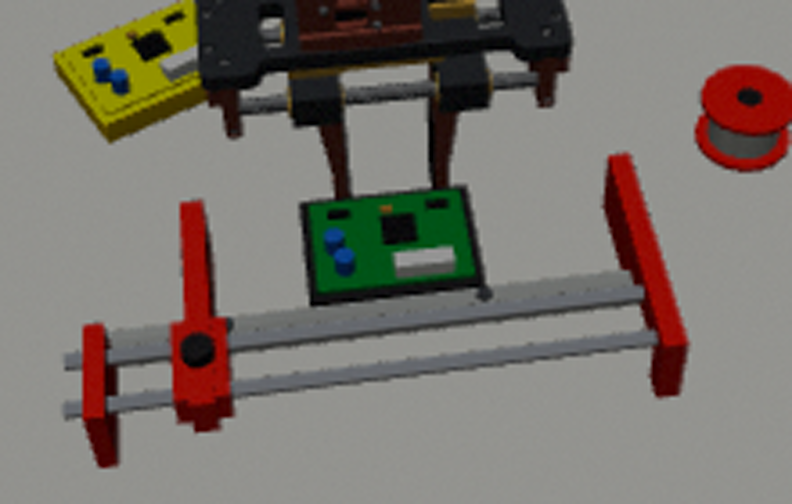

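The scene crop shows the carrier almost at the fence (395,290), squared by both fingers, with the jaws clear on each side. The force is still only sliding friction, so I push on.

drive_tool:
  targets: "-0.005 0 0 0 50; -0.01 0 0 0 50; -0.015 0 0 0 50; -0.02 0 0 0 50; -0.025 0 0 0 50; -0.025 0 0 0 50"

```text
clock: 4.18
position: [565.7, -24.9, 6.3]
eef_rot: [0.19, -3.127, -0.001]
wrist_force: [-13.2, -3.7, 10.5]
gripper_width: 0.497
finger_force: 6.6
```

drive_tool:
  targets: "0.02 0 0 0 50; 0.08 0 0 0 50; 0.1 0 -0.12 0 30; 0.1 0 -0.28 0 10; 0.1 -0.1 -0.36 0 0; 0.05 -0.25 -0.36 0 0; -0.05 -0.4 -0.36 0 0; -0.15 -0.56 -0.36 0 0"

```text
clock: 4.85
position: [620.2, -153.7, 98.2]
eef_rot: [-0.191, 3.133, -0.001]
wrist_force: [-0.1, 0.4, 0.4]
gripper_width: 0.086
finger_force: 0.0
```

```bash
python3 look.py t5 -30 -150 60; python3 -c "
from go import *
print(H(ray(camera_model('top'),[[347.9,225],[357.5,224.6]],42)[:,:2]))
p,d=camera('scene');cv2.imwrite('pics/s5.png',cv2.resize(p[140:280,140:360],None,fx=3.6,fy=3.6,interpolation=cv2.INTER_CUBIC))"
```

```text
green px [297. 220.] xy [611.6 -24.2] len 81.8 61.8 long-ang 97.5 corners [[637.0, 20.0], [648.0, -61.0], [586.0, -68.0], [576.0, 12.0]]
red px [188. 268.] xy [523.  169.7] len 52.8 48.9 long-ang 90.2 corners [[547.0, 197.0], [548.0, 144.0], [499.0, 143.0], [498.0, 195.0]]
red px [227. 205.] xy [636.1 102.7] len 126.1 11.9 long-ang 7.3 corners [[698.0, 117.0], [699.0, 105.0], [574.0, 89.0], [573.0, 100.0]]
red px [346. 173.] xy [ 694.7 -111.7] len 65.2 25.9 long-ang 7.9 corners [[725.0, -94.0], [729.0, -120.0], [665.0, -129.0], [660.0, -104.0]]
red px [373. 166.] xy [ 706.8 -159.6] len 53.1 10.3 long-ang 7.6 corners [[732.0, -151.0], [734.0, -161.0], [681.0, -168.0], [680.0, -158.0]]
red px [298. 110.] xy [810. -24.] len 81.7 22.8 long-ang 111.6 corners [[806.0, 18.0], [836.0, -58.0], [814.0, -66.0], [784.0, 10.0]]
shift [-0.023 -0.047  0.156] turn -0.0007 clock 4.9 F [ 3.9 -3.6  1. ] H [[ -36.1 -138.1]] 98.8
[[ -56.06952178  -88.83732566]
 [ -57.39676268 -106.01126449]]
```

View pics/s5.png

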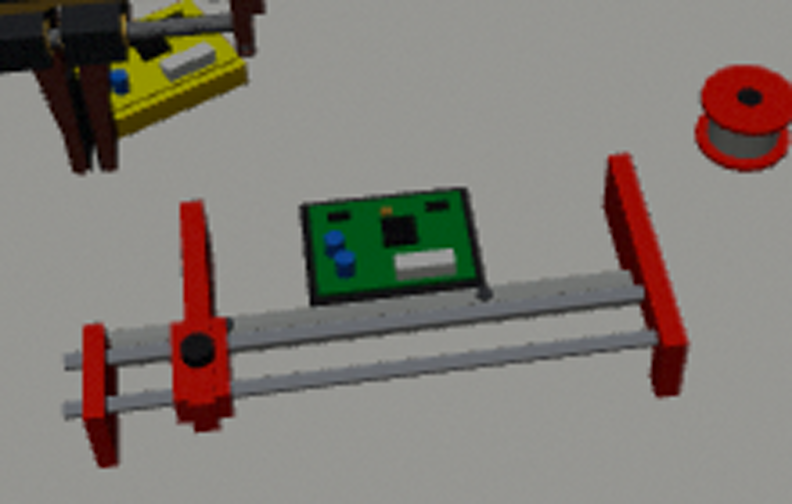

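The scene crop shows the carrier flat against the fence (395,290) and upright. The sliding jaw is at (197,260), with the gripper up and off to its outer side. Next I descend outside the jaw.

drive_tool:
  targets: "-0.025 -0.02 0 0 0; -0.025 -0.02 0.1 0 0; -0.025 -0.02 0.2 0 0; -0.025 -0.02 0.27 0 0; -0.025 -0.02 0.33 0 0; -0.025 -0.02 0.34 0 0"

```text
clock: 5.45
position: [623.4, -155.1, 8.9]
eef_rot: [0.191, -3.132, -0.002]
wrist_force: [-0.6, -0.5, 0.7]
gripper_width: 0.005
finger_force: 0.0
```

drive_tool:
  targets: "0 0.02 0 0 0; 0 0.04 0 0 0; 0 0.06 0 0 0; 0 0.08 0 0 0; 0 0.1 0 0 0; 0 0.12 0 0 0; 0 0.14 0 0 0; 0 0.16 0 0 0"

```text
clock: 6.12
position: [621.2, -116.4, 12.4]
eef_rot: [-0.19, 3.134, -0.001]
wrist_force: [0.8, -2.7, 2.6]
gripper_width: 0.003
finger_force: 1.7
```

```bash
python3 -c "
from go import *
go(-30,-30,14)"
```

```text
shift [-0.022  0.259 -0.006] turn -0.0004 clock 6.1167 F [ 0.8 -2.7  2.6] H [[-35.6 -94.7]] 12.4
```

drive_tool:
  targets: "-0.01 0.02 0 0 0; -0.02 0.04 0 0 0; -0.02 0.06 0 0 0; -0.02 0.08 0 0 0; -0.02 0.1 0 0 0; -0.02 0.12 0 0 0; -0.02 0.14 0 0 0; -0.02 0.16 0 0 0"

```text
clock: 6.78
position: [620.3, -76.0, 11.4]
eef_rot: [0.19, -3.135, -0.0]
wrist_force: [-1.3, -4.1, -0.1]
gripper_width: 0.007
finger_force: 1.9
```

drive_tool:
  targets: "0 0.02 0 0 0; 0 0.04 0 0 0; 0 0.06 0 0 0; 0 0.08 0 0 0; 0 0.1 0 0 0; 0 0.11 0 0 0; 0 0.12 0 0 0; 0 0.12 0 0 0"

```text
clock: 7.45
position: [617.2, -45.9, 11.8]
eef_rot: [-0.19, 3.135, 0.001]
wrist_force: [0.3, 0.6, 0.3]
gripper_width: 0.004
finger_force: 0.1
```

```bash
python3 look.py t7 -30 0 14;python3 -c "
from go import *
p,d=camera('scene');cv2.imwrite('pics/s7.png',cv2.resize(p[140:280,140:360],None,fx=3.6,fy=3.6,interpolation=cv2.INTER_CUBIC))"
```

```text
green px [262. 224.] xy [603.   39.7] len 62.0 43.1 long-ang 8.4 corners [[630.0, 66.0], [637.0, 23.0], [575.0, 14.0], [569.0, 56.0]]
red px [188. 268.] xy [523.  169.7] len 52.8 48.9 long-ang 90.2 corners [[547.0, 197.0], [548.0, 144.0], [499.0, 143.0], [498.0, 195.0]]
red px [227. 204.] xy [636.2 102.7] len 125.9 11.9 long-ang 7.3 corners [[698.0, 117.0], [699.0, 105.0], [575.0, 89.0], [573.0, 101.0]]
red px [298. 110.] xy [810.1 -23.5] len 81.2 23.1 long-ang 111.0 corners [[806.0, 18.0], [835.0, -58.0], [814.0, -65.0], [785.0, 11.0]]
shift [-0.001  0.097 -0.008] turn -0.0005 clock 7.5 F [0.  0.4 0.5] H [[-30.3 -24.4]] 11.9
```

View pics/s7.png

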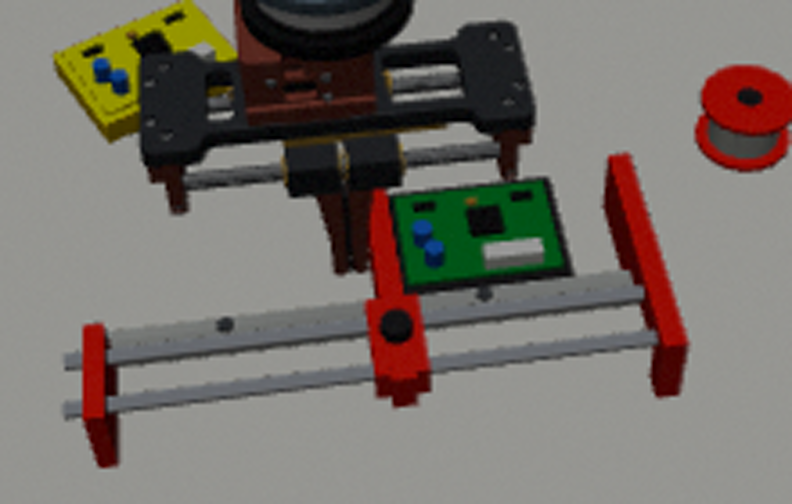

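The scene crop shows the jaw (380,240) in contact with the carrier (480,235), which is still flat on the fence. About 22 mm remains to the fixed jaw (625,250). I push slowly for the rest.

drive_tool:
  targets: "0 0.01 0 0 0; 0 0.02 0 0 0; 0 0.03 0 0 0; 0 0.04 0 0 0; 0 0.05 0 0 0; 0 0.06 0 0 0; 0 0.07 0 0 0; 0 0.08 0 0 0"

```text
clock: 8.22
position: [615.3, -26.6, 12.0]
eef_rot: [-0.19, 3.134, -0.0]
wrist_force: [3.6, -3.4, 0.8]
gripper_width: 0.005
finger_force: 2.4
```

drive_tool:
  targets: "0 0.005 0 0 0; 0 0.01 0 0 0; 0 0.015 0 0 0; 0 0.02 0 0 0; 0 0.02 0 0 0"

```text
clock: 8.63
position: [614.6, -21.5, 12.0]
eef_rot: [-0.19, 3.135, -0.0]
wrist_force: [3.5, -2.2, 1.4]
gripper_width: -0.001
finger_force: 1.7
```

```bash
python3 look.py t8 -30 0 14
```

```text
green px [245. 226.] xy [598.8  71.5] len 61.5 26.8 long-ang 7.7 corners [[628.0, 89.0], [631.0, 62.0], [570.0, 54.0], [567.0, 81.0]]
red px [188. 268.] xy [523.  169.7] len 52.8 48.9 long-ang 90.2 corners [[547.0, 197.0], [548.0, 144.0], [499.0, 143.0], [498.0, 195.0]]
red px [227. 204.] xy [636.2 102.8] len 125.9 11.9 long-ang 7.3 corners [[698.0, 117.0], [699.0, 105.0], [574.0, 89.0], [573.0, 101.0]]
red px [373. 167.] xy [ 706.6 -159.7] len 53.6 9.9 long-ang 7.6 corners [[732.0, -151.0], [734.0, -161.0], [681.0, -168.0], [679.0, -158.0]]
red px [298. 110.] xy [809.7 -23.9] len 81.3 23.4 long-ang 112.3 corners [[805.0, 18.0], [836.0, -57.0], [814.0, -66.0], [784.0, 9.0]]
shift [-0.002 -0.001 -0.008] turn -0.0004 clock 8.6833 F [ 2.5 -2.3  1.3] H [[-30.5   0.3]] 11.9
```

drive_tool:
  targets: "0 0.004 0 0 0; 0 0.008 0 0 0; 0 0.012 0 0 0; 0 0.016 0 0 0; 0 0.02 0 0 0; 0 0.024 0 0 0; 0 0.024 0 0 0"

```text
clock: 9.27
position: [614.2, -18.5, 12.0]
eef_rot: [-0.191, 3.134, -0.005]
wrist_force: [4.5, -17.9, 0.4]
gripper_width: 0.004
finger_force: 9.4
```

drive_tool:
  targets: "0 -0.04 0 0 0; 0 -0.08 0 0 0; 0 -0.08 -0.1 0 0; 0 -0.08 -0.25 0 0; 0.1 -0.08 -0.4 0 20; 0.25 -0.05 -0.45 0 50; 0.4 0 -0.45 0 50; 0.5 0 -0.45 0 50"

```text
clock: 9.93
position: [485.0, -29.8, 124.7]
eef_rot: [0.19, -3.133, -0.002]
wrist_force: [-0.5, -0.8, -1.0]
gripper_width: 0.27
finger_force: 0.0
```

```bash
python3 look.py t9 -115 70 100; python3 -c "
from go import *
p,d=camera('scene');a=cv2.resize(p[170:260,180:340],None,fx=4.5,fy=4.5,interpolation=cv2.INTER_CUBIC)[:,:700]
q,d=camera('top');b=cv2.resize(q[150:260,205:345],None,fx=5,fy=5,interpolation=cv2.INTER_CUBIC)
cv2.imwrite('pics/b9.png',cv2.resize(b,None,fx=1,fy=1))"
```

```text
green px [258. 225.] xy [601.7  47.7] len 82.1 62.1 long-ang 97.5 corners [[627.0, 92.0], [638.0, 11.0], [576.0, 3.0], [566.0, 84.0]]
red px [188. 268.] xy [523.  169.7] len 52.8 48.9 long-ang 90.2 corners [[547.0, 197.0], [548.0, 144.0], [499.0, 143.0], [498.0, 195.0]]
red px [227. 204.] xy [636.2 102.8] len 125.8 11.9 long-ang 7.2 corners [[698.0, 117.0], [699.0, 105.0], [574.0, 89.0], [573.0, 101.0]]
red px [283. 198.] xy [649.2   2.9] len 126.0 24.5 long-ang 7.1 corners [[710.0, 23.0], [713.0, -1.0], [588.0, -17.0], [585.0, 7.0]]
red px [373. 167.] xy [ 706.6 -159.8] len 53.6 10.1 long-ang 7.0 corners [[732.0, -151.0], [734.0, -161.0], [681.0, -168.0], [679.0, -158.0]]
red px [298. 110.] xy [810.2 -23.6] len 81.0 23.5 long-ang 111.6 corners [[806.0, 18.0], [836.0, -57.0], [814.0, -65.0], [784.0, 10.0]]
shift [-0.199  0.247  0.093] turn -0.0004 clock 9.9833 F [-5.   0.9 -1.2] H [[-164.8    8.3]] 123.5
```

View pics/b9.png

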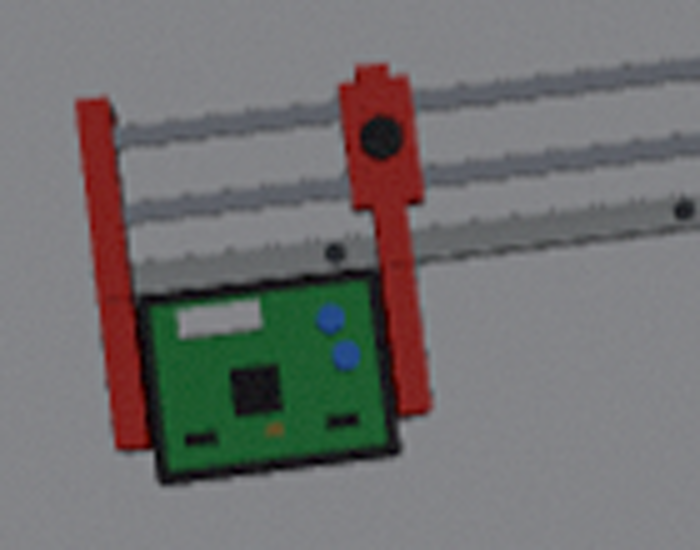

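The top crop shows the carrier between both jaws and along the fence (edge from (145,295) to (380,270)), square to within 0.5°. My measurement allows a gap of up to about 0.9 mm at the fence, so I give one gentle seating nudge and then press the jaw again.

drive_tool:
  targets: "-0.05 0.08 0 0 50; -0.12 0.16 0 0 50; -0.2 0.25 0.05 0 50; -0.2 0.25 0.18 0 50; -0.2 0.25 0.3 0 50; -0.2 0.25 0.4 0 50; -0.2 0.25 0.45 0 50; -0.2 0.25 0.46 0 50"

```text
clock: 10.75
position: [530.5, 37.2, 6.5]
eef_rot: [0.19, -3.132, -0.0]
wrist_force: [-0.7, 0.2, -0.7]
gripper_width: 0.501
finger_force: 0.0
```

drive_tool:
  targets: "-0.03 0 0 0 50; -0.06 0 0 0 50; -0.09 0 0 0 50; -0.11 0 0 0 50; -0.125 0 0 0 50; -0.135 0 0 0 50; -0.14 0 0 0 50; -0.14 0 0 0 50"

```text
clock: 11.42
position: [557.6, 40.5, 9.6]
eef_rot: [0.191, -3.118, 0.001]
wrist_force: [-25.1, -5.0, 21.0]
gripper_width: 0.498
finger_force: 13.1
```

```bash
python3 -c "
from go import *
go(-79,70,8)"
```

```text
shift [-0.001  0.004  0.006] turn -0.0003 clock 11.4167 F [-25.1  -5.   21. ] H [[-79.3  68.9]] 9.6
```

drive_tool:
  targets: "0.03 0 0 0 50; 0.1 0 0 0 50; 0.1 0 -0.15 0 20; 0.1 -0.1 -0.3 0 0; 0.06 -0.22 -0.3 0 0; 0 -0.34 -0.3 0 0; -0.12 -0.36 -0.3 0 0; -0.2 -0.36 -0.3 0 0"

```text
clock: 12.08
position: [630.6, -44.4, 87.1]
eef_rot: [-0.185, 3.13, -0.002]
wrist_force: [-0.7, 0.5, 1.1]
gripper_width: 0.085
finger_force: 0.0
```

```bash
python3 look.py t10 -30 -20 12
```

```text
green px [255. 225.] xy [601.9  52.4] len 70.9 61.8 long-ang 97.1 corners [[628.0, 91.0], [637.0, 21.0], [576.0, 14.0], [567.0, 83.0]]
red px [188. 268.] xy [523.  169.7] len 52.8 48.9 long-ang 90.2 corners [[547.0, 197.0], [548.0, 144.0], [499.0, 143.0], [498.0, 195.0]]
red px [227. 204.] xy [636.2 102.8] len 125.8 11.9 long-ang 7.2 corners [[698.0, 117.0], [699.0, 105.0], [574.0, 89.0], [573.0, 101.0]]
red px [298. 110.] xy [810.  -23.6] len 81.1 23.4 long-ang 111.2 corners [[806.0, 18.0], [836.0, -57.0], [814.0, -65.0], [784.0, 10.0]]
shift [0.068 0.014 0.3  ] turn -0.0008 clock 12.1333 F [2.3 0.  0.5] H [[-13.7 -23.5]] 87.3
```

drive_tool:
  targets: "0.065 0 0 0 0; 0.065 0 0 0 0; 0.065 0 0.1 0 0; 0.065 0 0.2 0 0; 0.065 0 0.27 0 0; 0.065 0 0.3 0 0; 0.065 0.02 0.3 0 0; 0.065 0.04 0.3 0 0"

```text
clock: 12.8
position: [609.7, -33.7, 9.8]
eef_rot: [-0.189, 3.135, -0.0]
wrist_force: [-0.3, 0.2, 0.5]
gripper_width: 0.005
finger_force: 0.0
```

drive_tool:
  targets: "0 0.016 0 0 0; 0 0.032 0 0 0; 0 0.046 0 0 0; 0 0.056 0 0 0; 0 0.064 0 0 0; 0 0.07 0 0 0; 0 0.076 0 0 0; 0 0.076 0 0 0"

```text
clock: 13.47
position: [608.2, -19.4, 10.2]
eef_rot: [-0.192, 3.133, -0.008]
wrist_force: [-0.2, -25.2, 1.6]
gripper_width: 0.01
finger_force: 12.9
```

```bash
python3 -c "
from go import *
go(-30,3.5,12)"
```

```text
shift [-0.026  0.001 -0.007] turn -0.0002 clock 13.4667 F [ -0.2 -25.2   1.6] H [[-36.5   3.2]] 10.2
```

drive_tool:
  targets: "0 -0.03 0 0 0; 0 -0.08 0 0 0; 0 -0.1 0 0 0; 0 -0.1 -0.12 0 0; 0 -0.1 -0.26 0 0; 0.1 -0.1 -0.4 0 0; 0.25 -0.1 -0.45 0 0; 0.4 -0.1 -0.45 0 0"

```text
clock: 14.13
position: [512.5, -52.3, 125.1]
eef_rot: [-0.191, 3.129, -0.002]
wrist_force: [-0.6, -0.9, 0.5]
gripper_width: 0.008
finger_force: 0.0
```

```bash
python3 look.py t11 -150 0 120 | grep -v 188; python3 -c "
from go import *
p,d=camera('scene');cv2.imwrite('pics/s11.png',cv2.resize(p[140:280,140:360],None,fx=3.6,fy=3.6,interpolation=cv2.INTER_CUBIC))"
```

```text
green px [258. 224.] xy [602.5  47.7] len 81.8 61.8 long-ang 97.2 corners [[628.0, 92.0], [638.0, 11.0], [577.0, 4.0], [567.0, 84.0]]
red px [227. 204.] xy [636.2 102.8] len 125.8 11.9 long-ang 7.2 corners [[698.0, 117.0], [699.0, 105.0], [574.0, 89.0], [573.0, 101.0]]
red px [283. 198.] xy [649.2   2.9] len 126.0 24.5 long-ang 7.1 corners [[710.0, 23.0], [713.0, -1.0], [588.0, -17.0], [585.0, 7.0]]
red px [373. 167.] xy [ 706.4 -159.6] len 53.9 10.2 long-ang 7.6 corners [[732.0, -151.0], [734.0, -161.0], [680.0, -168.0], [679.0, -158.0]]
red px [298. 110.] xy [810.2 -23.8] len 81.9 23.4 long-ang 111.0 corners [[807.0, 18.0], [836.0, -58.0], [814.0, -66.0], [785.0, 10.0]]
shift [0.014 0.063 0.008] turn -0.0004 clock 14.1833 F [-7.8 -0.  -0.8] H [[-146.4  -15.9]] 122.0
```

View pics/s11.png

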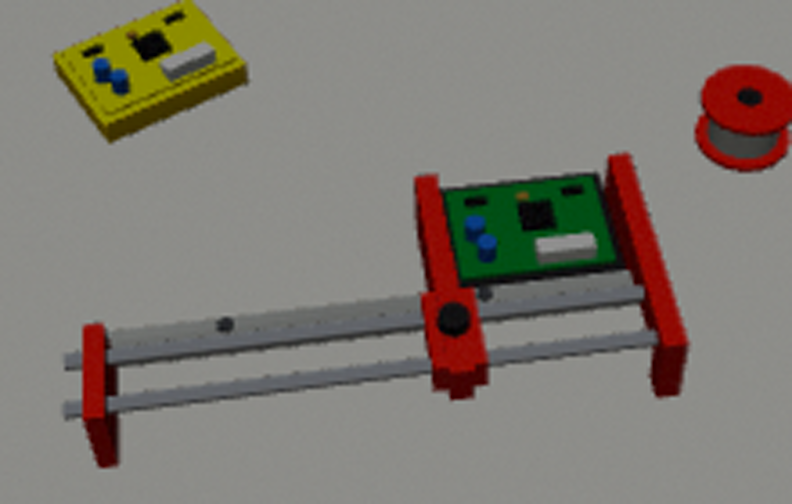

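The scene crop shows the carrier (530,225) held between the sliding jaw (435,235) and the fixed jaw (630,250), flat along the fence. The nudge moved it about 0.8 mm towards the fence, yaw now reads 7.2° against the holder's 7.1°, and everything else is where it was. Handing in.

```bash
python3 -c "
from rig import *
print(finish_job())"
```

```text
the job is handed in; nothing more can be done
None
```

The job is handed in at about 14 s: by the camera, the carrier is flat against the fence and snug between both red jaws; the spool, screwdriver and yellow look-alike did not move, and the arm never went near the jar (not re-measured).

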